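Load a battery cell into the tester and click its sliding guard shut

ROBOT

A 6-joint arm with a two-finger parallel gripper is mounted at the origin on the work surface. World frame = base frame: x ahead of the robot, y to its left, z up, the work surface at z = 0. Lengths are in m, angles in rad, forces in N, time in s.
With the tool pointing down it reaches from about 0.275 to 0.825 m from the base axis. Payload 4.9 kg.
Tool frame: the origin (TCP) lies at the very end of the fingers, on their centre line; the grasp point (between the pads) lies 19 mm behind it; z points along the fingers, y is the line along which they close (so a half turn about z gives the same grasp; the last joint's range is limited). The gripper opens to 85 mm and grips with 20 to 120 N. Pads are 22 mm wide; open, the fingers measure 114 mm over their backs; the gripper's body (76 mm by 85 mm) begins 54 mm behind the grasp point. The pads swing forward as they close: fully open they stand 13 mm farther back than shut.
Start: joints at [-1.474, 0.326, -0.193, 1.052, 0, 1.437], TCP at [0.126, -0.535, 0.231] pointing down, gripper open.
Joint ranges: [-2.65, 2.65], [-0.97, 1.79], [-1.3, 1.35], [-1.93, 2.1], [-1.47, 1.37], [-3.14, 3.14]. Speed limits (rad/s): [2.57, 2.57, 3.14, 3.14, 3.14, 3.14].

INTERFACE

Orientations are given as a unit quaternion [x, y, z, w].
In Python, from rig import ctrl, camera, job, spotter gives the robot as it stands.
- The arm moves only by the tool carry_out, never from a script. Its arguments are lists of equal length, an entry for each row: "hand": the finger opening in m, from 0 to 0.0854; "slide": the shift along the tool's x, y, z in m, a list of three; "turn": the turn about the tool's z in units of 6 degrees (1.0 is 6 degrees). In form: {"hand": [hand, ...], "slide": [[x, y, z], ...], "turn": [turn, ...]}. A call has 1 to 8 rows; each row shifts and turns the commanded pose from where the row before left it, along the tool's axes as they then stand; what a row does not reach is not made up. A row lasts 1/10 s, in which the tool goes at most 50 mm and 8.59 degrees, less where a joint would pass 70% of its speed; a pose out of reach is approached as far as the arm can. A call with a gripper value outside its range is refused whole. The fingers move at their own pace and stop on an object; "squeeze" is the grip in N (left out, the last holds). Time passes only in rows, so rows that do not move let the fingers close. It gives the time, the measured TCP pose, the force, the opening and the grip force at its end, in the units of the state.
- ctrl.get_obs(): the state, without advancing time (a new reading comes with each control period).
- camera(name): name is "scene" or "side" or "wrist"; returns a dict with "image" (420x560x3 uint8, red, green, blue), "fx", "fy", "cx", "cy" (pixels), "k1" (the pictures are not rectified: a ray, as slopes to the right and down, at radius r is drawn at 1 + k1 r^2 times it, then the intrinsics apply), "pose" (4x4, takes a point from camera to world coordinates). Camera axes: x right, y up, looking along -z (the intrinsics and any distortion apply to the point x, -y, -z); pixel columns grow to the right and rows downward; lengths in m; the calibration is good to about 2 mm. A picture is of the moment at which its call begins. There is no depth.
- job.close_job(): hands the job in; it is judged then, once.
Trained networks look in the newest picture that a camera, given by its name, has taken for a name from the list of things; names that differ only in an ending like _2 or _b are one class to them, and where a whole thing is asked for, a point or a joint stands for the part that bears it (a point fixed in the world has none). Each returns a list of dicts, best first, with "p" (0 to 1); they miss things now and then, are a little off and sometimes report something else, mostly with a low value. They report only what shows in the picture. A call takes as long as a camera call.
- spotter.search_frame(camera, query): "at" ([row, column] as shares, 0 to 1, of the picture: columns of its width, rows of its height, amid what is visible of it).
- spotter.tip_of(camera, query): "at" ([row, column] as shares, 0 to 1, of the picture: columns of its width, rows of its height: a listed point, or the origin of a listed thing).
The state is a dict: "time": time; "qpos": joint angles; "joint_velocities": joint speeds; "effort": joint torques, N m; "tool_pos": TCP position; "ee_rot": TCP orientation; "wrist_force": force on the tool from outside, world axes, zero at the start; "ft_torque": the same for the moment, N m; "opening": finger opening in m; "grasp_force": force on a finger pad.
Only numpy, scipy, OpenCV 4.12 (cv2) and the standard library are available. Lean on these libraries where they do the work, as an engineer would, in place of code of your own. Each camera call takes 0.05 s, during which the arm holds its last target. There are 200 camera calls.

TASK

Take the blue battery cell out of the black tray and set it down (not dropped) fully home in the tester's nest, its red-ringed plus terminal at the end marked red; then slide the yellow-framed guard shut over it until the latch clicks and keeps it shut. Close the guard with a gentle hand: do not slam it, and do not ram it into its rubber stop. Leave the grey cell, the barcode scanner and the blue bin of caps where they are, and let go of everything.

Things in the scene. Friction and masses are not known exactly. Their poses are not given: they have to be found in the camera images.
- tester: Cell tester, fixed: white housing 220 mm (x) by 460 (y), deck 135 high. Origin: centre of underside. Open chamber 180 (x) by 130 (y), floor 30 up, its middle at y +65 mm. The guard runs on the deck along y between rails (tops 150 mm up): parked towards -y, shut towards +y. Beyond the chamber at x +45 mm stands the latch bracket, 185 mm high (red pin 203), at least 68 mm from the nest's middle.
- nest_center (a point): Where the centre of a fully seated cell lies, 75.5 mm above the bench; axes as the tester's. The black nest in the chamber takes one cell, long side along x, with 2 mm play on each side; its guides reach 55 mm above the bench, their flared lead-ins (6 mm wider each side) 66 mm.
- nest_plus (a point): Where the top centre of the plus terminal lies when the cell is fully home the right way round: 50 mm along +x from the nest's middle, 125 mm above the bench. A red mark on the rail shows this end, a black mark the other.
- cell_center (a point): Centre (half-way up) of the blue cell: upright block 148 mm (x) by 26.5 (y) by 91 high, about 0.8 kg (varies), terminals 17 mm wide, 4 mm proud of its lid, 50 mm either side. It stands on the tray's 5 mm floor in one of two slots 90 mm apart in y (guides 25 mm high from the bench, 2 mm play). Axes: x along its length to the plus terminal, y across its thickness, z up.
- cell_plus (a point): top centre of the blue cell's plus terminal (red ring; the minus has a black ring)
- tray: black carrier tray 200 mm (x) by 190 mm (y), walls 45 mm high, fixed; floor 5 mm thick. Origin: centre of its underside. The cells' plus ends point to its +x.
- guard_handle (a point): Centre of the guard's black pull bar, along the tester's x: 134 mm long, 14 thick (y), 20 high, 183 mm above the bench, on end posts 106 mm apart, 29 mm clear above the window. It moves with the guard; push it or pinch it from above. The guard: clear window in a yellow frame, 0.6 kg, sliding friction about 2 N. Parked, it stays 75 mm from the nest's middle, its steel tongue (at x +45 mm) 36 mm.
- guard (a joint): How far the guard is open, m; grows towards the tester's -y. Starts at 0.165 to 0.195. It latches somewhere from -0.021 to +0.021: the latch bracket slides in slots and is set differently on each tester, so the place must be felt. 22 mm before it, the ramp on the guard's tongue meets the latch roller: 6 to 9 N of push carry it over, the push falls away, and the roller clicks in behind the striker.
- latch (a joint): Lift of the sprung latch roller with its red pin, on the bracket, m: 0 down, about 0.0065 on top of the guard's striker, 0 again once clicked in behind it (also 0 before the guard reaches it). Once clicked, the guard cannot be pulled back.
- stop (a joint): How far the guard presses in the black rubber stop on the bracket, m. It is met just before the click; 9 N per mm. Latched and let go, the guard stays held against it, pressed about 0.0005. More than 0.0022 (20 N) is ramming it: 11 to 14 N of push after the click is enough.
- grey_cell: a cell of the same size and shape as the blue one, grey with orange bands, loose in the tray's other slot; leave it. Origin: centre of its underside.
- scanner: black and lime handheld barcode scanner lying on its side on the bench, about 120 by 180 by 60 mm, loose; leave it. Origin: under its head.
- cap_bin: small blue open bin of terminal caps, 120 by 85 by 40 mm, loose; leave it. Origin: centre of its underside.

How it is judged:
On the way, in this order (a step that is already met when the one before it is completed fails the run):
1. the blue cell stands fully home in the nest, plus terminal at the red end, and has been let go (distance between cell_plus and nest_plus below 0.006 m and distance between cell_center and nest_center below 0.006 m and contact force between the fingers and cell below 0.1 N and value of joint guard above 0.1 m), for 0.2 s.
2. the guard is shut and the latch has dropped in behind its striker (value of joint guard below 0.03 m and value of joint latch below 0.001 m and value of joint stop above 0.0002 m), for 0.2 s.
At the end, for the whole second after the job is handed in: The guard is latched shut: up against its rubber stop (pressed more than 0.2 mm) with the latch roller down behind its striker (lift under 1 mm); and the blue cell stands at rest in the nest, its centre and its plus terminal each within 6 mm of their marks (all of step 2 and distance between cell_plus and nest_plus below 0.006 m and distance between cell_center and nest_center below 0.006 m and linear speed of cell below 0.02 m/s); the robot touches nothing.
It fails at once if the guard is rammed into its rubber stop (pressed more than 2.2 mm, 20 N) (value of joint stop above 0.0022 m).
It fails at once if the guard is slammed (closing faster than 0.35 m/s) (velocity of joint guard below -0.35 m/s).
It fails at once if the blue cell is dropped (falling free at more than 0.5 m/s) (linear speed of cell above 0.5 m/s and contact force between the fingers and cell below 0.1 N).
It fails at once if the grey cell, the scanner or the cap bin is disturbed (moved over 20 mm) (distance of any of grey_cell, scanner, cap_bin from where it was at the start of the episode above 0.02 m).
It also fails if it takes over 64 s, if anything falls off the work surface, if the arm or the gripper's body presses on something with over 40 N, if the wrist force passes 120 N, or if a joint passes its speed limit or range.

## Working session

There is one attempt and no reset: what is moved stays moved. The work goes in short steps, Python scripts to look and compute and a tool call to move; the robot and the scene stay as the last step left them, time stands still between calls to the robot, and variables do not carry over. Pictures are saved under pics/ and viewed, at most 10 in all, crops included, and the job is handed in when it is done.

Besides the shell and the picture viewer there is one more tool, called after "Request:" in YAML: its name, and indented under it one key for each argument. carry_out: Moves the arm, as the interface text tells. Its arguments: {"type":"object","properties":{"hand":{"type":"array","items":{"type":"number"}},"slide":{"type":"array","items":{"type":"array","items":{"type":"number"}}},"turn":{"type":"array","items":{"type":"number"}},"squeeze":{"type":"number"}},"required":["hand","slide","turn"]}

```bash
mkdir -p pics; ls; cat > h.py <<'E'
import numpy as np, cv2
from rig import ctrl, camera, job, spotter
from scipy.spatial.transform import Rotation as R
def ray(c,at):
    H,W=c["image"].shape[:2]
    u,v=at[1]*W,at[0]*H
    d=np.array([(u-c["cx"])/c["fx"],(v-c["cy"])/c["fy"]]);s=d.copy()
    for _ in range(20): s=d/(1+c["k1"]*(s@s))
    P=np.array(c["pose"]); return P[:3,3],P[:3,:3]@np.array([s[0],-s[1],-1])
def onz(c,at,z):
    o,d=ray(c,at); return o+d*(z-o[2])/d[2]
def tri(rays):
    A=np.zeros((3,3));b=np.zeros(3)
    for o,d in rays:
        d=d/np.linalg.norm(d);M=np.eye(3)-np.outer(d,d);A+=M;b+=M@o
    return np.linalg.solve(A,b)
def proj(c,p):
    P=np.array(c["pose"]);q=P[:3,:3].T@(np.array(p)-P[:3,3]);s=np.array([q[0],-q[1]])/-q[2]
    s=s*(1+c["k1"]*(s@s));return s[0]*c["fx"]+c["cx"],s[1]*c["fy"]+c["cy"]
def save(c,n): cv2.imwrite("pics/"+n,c["image"][:,:,::-1])
E
cat > m1.py <<'E'
from h import *
o=ctrl.get_obs();print(o["time"],o["tool_pos"],o["ee_rot"],o["opening"])
Z=dict(cell_center=.0505,cell_plus=.1,nest_plus=.125,nest_center=.0755,guard_handle=.183,tray=0,tester=0,grey_cell=.005,scanner=0,cap_bin=0)
C={n:camera(n) for n in("scene","side","wrist")}
for n,c in C.items():save(c,"a_%s.png"%n);print(n,np.round(np.array(c["pose"])[:3,3],3))
for q,z in Z.items():
    rs=[]
    for n,c in C.items():
        for r in spotter.tip_of(n,q)[:2]:
            print(q,n,round(r["p"],2),np.round(r["at"],3),np.round(onz(c,r["at"],z),4))
            if r["p"]>.5: rs.append(ray(c,r["at"]))
    if len(rs)>1: print("   tri",np.round(tri(rs),4))
E
python3 m1.py; python3 -c "
import cv2,numpy as np
cv2.imwrite('pics/a_all.png',cv2.resize(np.hstack([cv2.imread('pics/a_scene.png'),cv2.imread('pics/a_side.png')]),(800,300)))"
```

```text
pics
0.0 [ 0.12575825 -0.53482144  0.23049701] [ 9.93350164e-01  1.15129003e-01  1.15222503e-05 -8.74431742e-04] 0.08536038340872906
scene [ 1.409 -0.656  1.036]
side [ 0.506 -0.677  0.628]
wrist [ 0.202 -0.517  0.374]
cell_center scene 0.93 [0.636 0.221] [ 0.4886 -0.3646  0.0505]
cell_center side 0.97 [0.948 0.382] [ 0.4747 -0.3626  0.0505]
   tri [ 0.4747 -0.3583  0.0374]
cell_plus scene 0.9 [0.629 0.233] [ 0.5365 -0.3625  0.1   ]
cell_plus side 0.8 [0.891 0.436] [ 0.5239 -0.3606  0.1   ]
   tri [ 0.5248 -0.3568  0.0892]
nest_plus scene 0.65 [0.403 0.567] [0.5583 0.213  0.125 ]
nest_plus side 0.88 [0.389 0.411] [0.5689 0.2166 0.125 ]
   tri [0.5675 0.2034 0.1336]
nest_center scene 0.82 [0.423 0.549] [0.5246 0.2085 0.0755]
nest_center side 0.79 [0.429 0.376] [0.5139 0.2249 0.0755]
nest_center side 0.69 [0.869 0.382] [ 0.4807 -0.3212  0.0755]
   tri [ 0.5448 -0.0723  0.1505]
guard_handle scene 0.65 [0.384 0.42 ] [0.4524 0.0083 0.183 ]
guard_handle side 0.77 [0.467 0.339] [ 0.4679 -0.003   0.183 ]
guard_handle side 0.34 [0.392 0.405] [0.5536 0.1092 0.183 ]
   tri [ 0.466  -0.0027  0.1
[... 181 characters left out ...]
[0.5056 0.1451 0.    ]
tester scene 0.49 [0.411 0.565] [0.4532 0.3165 0.    ]
grey_cell scene 0.71 [0.616 0.282] [ 0.4749 -0.2669  0.005 ]
grey_cell side 0.95 [0.875 0.385] [ 0.48   -0.2813  0.005 ]
   tri [ 0.4782 -0.2729  0.0035]
scanner scene 0.69 [0.642 0.598] [0.7881 0.0753 0.    ]
scanner scene 0.37 [0.769 0.38 ] [ 0.7308 -0.2692  0.    ]
scanner side 0.62 [0.536 0.578] [0.7852 0.0714 0.    ]
scanner side 0.19 [0.93  0.383] [ 0.4737 -0.3215  0.    ]
   tri [ 0.7867  0.0767 -0.0033]
cap_bin scene 0.91 [0.764 0.381] [ 0.7271 -0.2647  0.    ]
cap_bin side 0.81 [0.814 0.624] [ 0.7289 -0.2754  0.    ]
cap_bin side 0.64 [0.892 0.44 ] [ 0.5309 -0.302   0.    ]
   tri [ 0.6515 -0.2561 -0.0486]
```

View pics/a_scene.png

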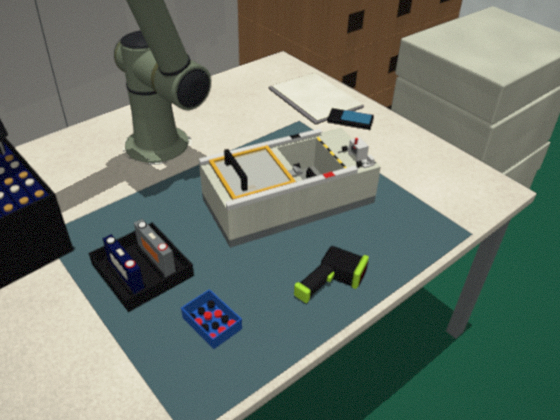

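View pics/a_side.png

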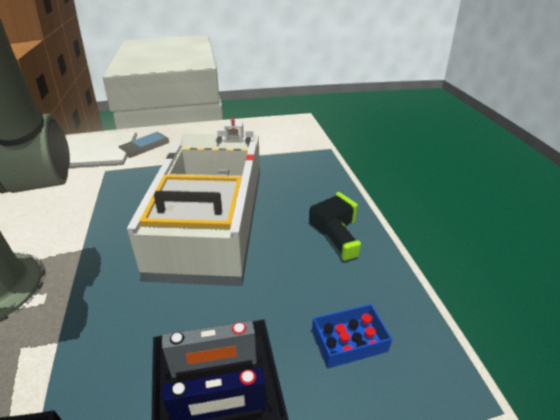

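The views show the tray at lower left, with the blue cell at side px (215,395) and its red ring at (247,376). The tester is in the middle with the nest at about side px (210,180). The guard handle is at (188,200) and the bracket at (233,135). There is also a dark box at the left edge of the scene view, so I'll check its extent before moving.

```bash
python3 - <<'E'
from h import *
c=camera("scene");w=camera("wrist")
for p in [(70,245),(45,150),(0,305),(0,175)]:
    a=(p[1]/420,p[0]/560); print(p,*[np.round(onz(c,a,z),3) for z in(0,.1,.2)])
print("tcp px",proj(c,ctrl.get_obs()["tool_pos"]))
q=R.from_quat(ctrl.get_obs()["ee_rot"]).as_matrix();print("cam axis in tool",np.round(q.T@-np.array(w["pose"])[:3,2],3),np.round(q.T@np.array(w["pose"])[:3,0],3),w["fx"])
E
```

```text
(70, 245) [ 0.278 -0.429  0.   ] [ 0.387 -0.451  0.1  ] [ 0.496 -0.473  0.2  ]
(45, 150) [-0.202 -0.314  0.   ] [-0.046 -0.347  0.1  ] [ 0.109 -0.38   0.2  ]
(0, 305) [ 0.366 -0.656  0.   ] [ 0.466 -0.656  0.1  ] [ 0.567 -0.656  0.2  ]
(0, 175) [-0.161 -0.482  0.   ] [-0.01  -0.499  0.1  ] [ 0.142 -0.515  0.2  ]
tcp px (np.float64(-13.258457453241704), np.float64(165.28045253125055))
cam axis in tool [-0.304 -0.001  0.953] [-0.001  1.     0.001] 337.65918182938395
```

View pics/a_wrist.png

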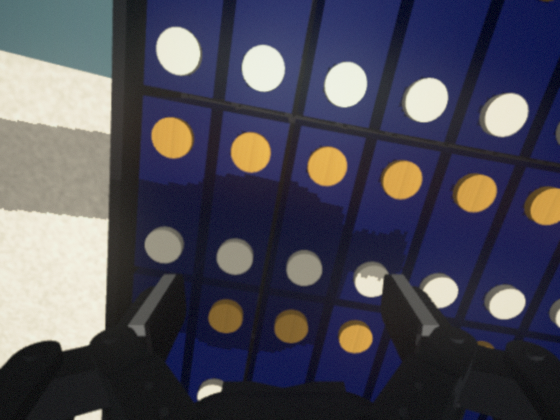

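The wrist view shows a battery crate directly below, with its left wall at about px (125,200), so the arm starts over it. I'll lift a little and move to the tray.

Request:
carry_out:
  hand: [0.085,0.085,0.085,0.085,0.085,0.085,0.085,0.085]
  slide:
    - [0.02,-0.006,-0.03]
    - [0.046,-0.013,0]
    - [0.046,-0.013,0]
    - [0.046,-0.013,0]
    - [0.046,-0.013,0]
    - [0.046,-0.013,0]
    - [0.046,-0.013,0]
    - [0.046,-0.013,0]
  turn: [0,0,0,0,0,0,1.1,1.1]

```text
time: 2.55
tool_pos: [0.4404, -0.3662, 0.2616]
ee_rot: [1.0, -0.002, 0.0, 0.0]
wrist_force: [-0.4, -1.0, -0.5]
opening: 0.085
grasp_force: 0.0
```

```bash
cat > m2.py <<'E'
from h import *
import sys
o=ctrl.get_obs();r=R.from_quat(o["ee_rot"]).as_matrix();t=np.array(o["tool_pos"])
print(o["time"],np.round(t,4),"yaw",np.degrees(np.arctan2(r[1,0],r[0,0])).round(2),"tilt",np.round(r[:,2],3),round(o["opening"],4),np.round(o["wrist_force"],1))
Z=dict(cell_center=.0505,cell_plus=.1,grey_cell=.005,tray=0)
c=camera("wrist");save(c,sys.argv[1])
for q,z in Z.items():
    for x in spotter.tip_of("wrist",q)[:2]:
        print(q,round(x["p"],2),np.round(np.array(x["at"])*[420,560],1),np.round(onz(c,x["at"],z),4))
E
python3 m2.py b.png
```

```text
2.55 [ 0.4404 -0.3662  0.2616] yaw -0.23 tilt [ 0. -0. -1.] 0.085 [-0.4 -1.  -0.5]
cell_plus 0.91 [ 91.9 282.8] [ 0.5284 -0.3657  0.1   ]
grey_cell 0.71 [140.2 202.6] [ 0.479  -0.2721  0.005 ]
tray 0.93 [140.7 242.8] [ 0.4778 -0.3182  0.    ]
```

View pics/b.png

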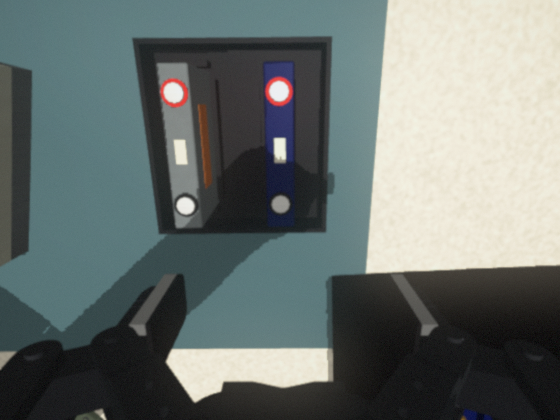

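The wrist view shows the blue cell square in the tray, with its red ring at px (279,91) and minus terminal at (280,204). The grey cell is on the left at (174,92) and (185,205).

```bash
python3 - <<'E'
from h import *
c=camera("wrist")
P=[onz(c,(v/420,u/560),.1) for u,v in [(279.3,91.5),(280.3,204.3),(174,92),(185.5,205.5)]]
for p in P: print(np.round(p,4))
m=(P[0]+P[1])/2;d=P[0]-P[1];print("mid",m,"yaw",np.degrees(np.arctan2(d[1],d[0])),np.linalg.norm(d[:2]))
d=P[2]-P[3];print("grey yaw",np.degrees(np.arctan2(d[1],d[0])),(P[2]+P[3])/2)
E
```

```text
[ 0.5268 -0.3636  0.1   ]
[ 0.4272 -0.3643  0.1   ]
[ 0.5261 -0.2745  0.1   ]
[ 0.4258 -0.2752  0.1   ]
mid [ 0.47699998 -0.36397338  0.1       ] yaw 0.41007971183242203 0.09969194950929726
grey yaw 0.42777124806905403 [ 0.47595866 -0.27484358  0.1       ]
```

Request:
carry_out:
  hand: [0.07,0.07,0.07,0.07,0.07,0.07,0.07,0.07]
  slide:
    - [0.0366,-0.0022,0]
    - [0,0,0.04]
    - [0,0,0.04]
    - [0,0,0.04]
    - [0,0,0.04]
    - [0,0,0.03]
    - [0,0,0.015]
    - [0,0,0]
  turn: [-0.1,0,0,0,0,0,0,0]

```text
time: 3.65
tool_pos: [0.4725, -0.3652, 0.0538]
ee_rot: [1.0, 0.004, -0.002, -0.002]
wrist_force: [-0.4, 0.2, -0.6]
opening: 0.0699
grasp_force: 0.0
```

Request:
carry_out:
  hand: [0.015,0.015,0.015,0.015,0.015,0.015,0.015,0.015]
  slide:
    - [0,0,0]
    - [0,0,0]
    - [0,0,0]
    - [0,0,0]
    - [0,0,0]
    - [0,0,0]
    - [0,0,0]
    - [0,0,0]
  turn: [0,0,0,0,0,0,0,0]
  squeeze: 70

```text
time: 4.45
tool_pos: [0.4762, -0.3659, 0.0578]
ee_rot: [1.0, 0.006, 0.001, 0.001]
wrist_force: [-0.7, 2.4, 6.4]
opening: 0.0258
grasp_force: 68.4
```

Request:
carry_out:
  hand: [0.015,0.015,0.015,0.015,0.015,0.015,0.015,0.015]
  slide:
    - [0,0,-0.01]
    - [0,0,-0.03]
    - [0,0,-0.04]
    - [0,0,-0.04]
    - [0,0,-0.04]
    - [0,0,-0.04]
    - [0,0,-0.034]
    - [0,0,0]
  turn: [0,0,0,0,0,0,0,0]

```text
time: 5.25
tool_pos: [0.477, -0.367, 0.2951]
ee_rot: [1.0, 0.006, 0.003, 0.003]
wrist_force: [1.3, -0.2, -8.3]
opening: 0.0263
grasp_force: 71.4
```

Request:
carry_out:
  hand: [0.015,0.015,0.015,0.015,0.015,0.015,0.015,0.015]
  slide:
    - [0,-0.02,0]
    - [0,-0.04,0]
    - [0,-0.045,0]
    - [0,-0.045,0]
    - [0,-0.045,0]
    - [0,-0.045,0]
    - [0,-0.045,0]
    - [0,-0.045,0]
  turn: [0,0,0,0,0,0,0,0]

```text
time: 6.05
tool_pos: [0.4699, -0.0335, 0.2875]
ee_rot: [1.0, 0.005, -0.002, -0.0]
wrist_force: [1.2, 0.2, -9.1]
opening: 0.0253
grasp_force: 71.4
```

Request:
carry_out:
  hand: [0.015,0.015,0.015,0.015,0.015,0.015,0.015,0.015]
  slide:
    - [0,-0.045,0]
    - [0,-0.045,0]
    - [0,-0.04,0]
    - [0,-0.03,0]
    - [0,-0.02,0]
    - [0,0,0]
    - [0,0,0]
    - [0,0,0]
  turn: [0,0,0,0,0,1.1,1.1,0]

```text
time: 6.85
tool_pos: [0.4663, 0.047, 0.2896]
ee_rot: [0.998, -0.052, -0.004, -0.036]
wrist_force: [0.2, 1.2, -8.2]
opening: 0.026
grasp_force: 73.7
```

```bash
cat > m3.py <<'E'
from h import *
import sys
def pr():
    o=ctrl.get_obs();r=R.from_quat(o["ee_rot"]).as_matrix();t=np.array(o["tool_pos"])
    print(round(o["time"],2),np.round(t,4),"yaw",np.degrees(np.arctan2(r[1,0],r[0,0])).round(2),round(o["opening"],4),np.round(o["wrist_force"],1),round(o["grasp_force"],1))
if __name__=="__main__":
    pr()
    Z=dict(nest_center=.0755,nest_plus=.125,guard_handle=.183,tester=0,cell_center=.24,cell_plus=.285)
    C={n:camera(n) for n in sys.argv[2:]}
    for n,c in C.items():save(c,sys.argv[1]+"_%s.png"%n)
    for q,z in Z.items():
        rs=[]
        for n,c in C.items():
            for x in spotter.tip_of(n,q)[:1]:
                print(q,n,round(x["p"],2),np.round(np.array(x["at"])*[420,560],1),np.round(onz(c,x["at"],z),4))
                if x["p"]>.5: rs.append(ray(c,x["at"]))
        if len(rs)>1: print("   tri",np.round(tri(rs),4))
E
python3 m3.py c wrist side scene
```

```text
6.85 [0.4663 0.047  0.2896] yaw -5.91 0.026 [ 0.2  1.2 -8.2] 73.7
nest_center wrist 0.93 [141.5 130.7] [0.5215 0.2219 0.0755]
nest_center side 0.77 [177.7 212.8] [0.5211 0.2362 0.0755]
nest_center scene 0.96 [179.1 310.5] [0.5348 0.2116 0.0755]
   tri [0.523  0.2234 0.0736]
nest_plus wrist 0.61 [ 94.3 105.5] [0.5671 0.2073 0.125 ]
nest_plus side 0.75 [167.  227.6] [0.5603 0.199  0.125 ]
nest_plus scene 0.6 [174.  319.7] [0.5785 0.2024 0.125 ]
   tri [0.5653 0.2152 0.1132]
guard_handle wrist 0.79 [210.  357.4] [ 0.4611 -0.0013  0.183 ]
guard_handle side 0.74 [197.4 189.1] [ 0.466  -0.0074  0.183 ]
   tri [ 0.4631 -0.0019  0.1805]
tester wrist 0.78 [142.3 212. ] [0.5057 0.1563 0.    ]
tester scene 0.89 [202.6 286.4] [0.5057 0.1481 0.    ]
   tri [ 0.5036  0.1543 -0.0037]
cell_center side 0.74 [139.  182.1] [0.4605 0.144  0.24  ]
cell_center scene 0.91 [125.3 251.7] [0.4104 0.0955 0.24  ]
   tri [0.4653 0.0541 0.2831]
cell_plus wrist 0.9 [190.9 285.2] [0.5071 0.0427 0.285 ]
cell_plus side 0.7 [114.5 204.9] [0.5166 0.1644 0.285 ]
cell_plus scene 0.65 [121.1 260.1] [0.4642 0.0824 0.285 ]
   tri [0.518  0.0393 0.3322]
```

View pics/c_wrist.png

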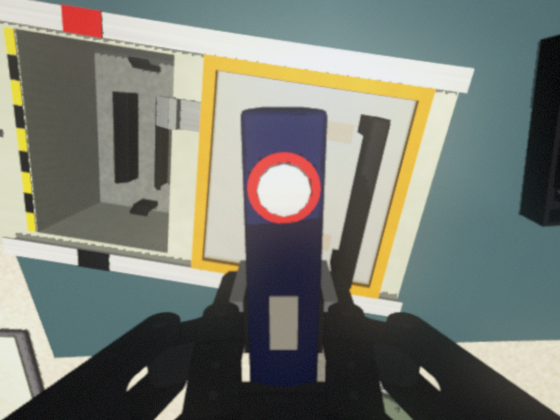

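The wrist view shows the nest guides at px (125,135) and (162,140), the red mark at (82,22) and the black mark at (93,260). The cell is held straight. The last move fell short, so I'll check whether the arm has settled.

Request:
carry_out:
  hand: [0.015,0.015]
  slide:
    - [0,0,0]
    - [0,0,0]
  turn: [0,0]

```text
time: 8.1
tool_pos: [0.467, 0.0513, 0.2909]
ee_rot: [0.998, -0.048, -0.003, -0.037]
wrist_force: [0.8, -0.4, -8.2]
opening: 0.0258
grasp_force: 73.6
```

```bash
python3 - <<'E'
from h import *
from m3 import pr
pr();o=ctrl.get_obs();print(np.round(o["qpos"],3),R.from_quat(o["ee_rot"]).as_matrix().round(3))
c=camera("wrist")
# rail marks: assume z=.15 : red centre, black centre
for p in[(82,22),(93,260)]:pass
E
```

```text
8.1 [0.467  0.0513 0.2909] yaw -5.49 0.0258 [ 0.8 -0.4 -8.2] 73.6
[-0.097  0.142 -0.282  1.158  0.074  3.141] [[ 0.995 -0.096 -0.003]
 [-0.096 -0.993  0.075]
 [-0.01  -0.074 -0.997]]
```

Joint 6 is at its limit (3.141). I'll unwind a full turn the other way, since there's clear height here.

Request:
carry_out:
  hand: [0.015,0.015,0.015,0.015,0.015,0.015,0.015,0.015]
  slide:
    - [0,0,0]
    - [0,0,0]
    - [0,0,0]
    - [0,0,0]
    - [0,0,0]
    - [0,0,0]
    - [0,0,0]
    - [0,0,0]
  turn: [-1.4,-1.4,-1.4,-1.4,-1.4,-1.4,-1.4,-1.4]

```text
time: 8.95
tool_pos: [0.467, 0.0512, 0.2909]
ee_rot: [0.856, 0.515, 0.018, -0.033]
wrist_force: [0.4, -0.1, -8.6]
opening: 0.026
grasp_force: 73.7
```

```bash
cat > st.py <<'E'
from h import *
from m3 import pr
pr();o=ctrl.get_obs();print(np.round(o["qpos"],3),R.from_quat(o["ee_rot"]).as_matrix()[:,2].round(3))
E
python3 st.py
```

```text
8.95 [0.467  0.0512 0.2909] yaw 61.96 0.026 [ 0.4 -0.1 -8.6] 73.7
[-0.097  0.142 -0.282  1.158  0.074  1.962] [-0.003  0.075 -0.997]
```

Request:
carry_out:
  hand: [0.015,0.015,0.015,0.015,0.015,0.015,0.015,0.015]
  slide:
    - [0,0,0]
    - [0,0,0]
    - [0,0,0]
    - [0,0,0]
    - [0,0,0]
    - [0,0,0]
    - [0,0,0]
    - [0,0,0]
  turn: [-1.4,-1.4,-1.4,-1.4,-1.4,-1.4,-1.4,-1.4]

```text
time: 9.75
tool_pos: [0.4671, 0.0513, 0.291]
ee_rot: [0.428, 0.903, 0.033, -0.017]
wrist_force: [-0.3, -0.0, -9.2]
opening: 0.0257
grasp_force: 73.7
```

Request:
carry_out:
  hand: [0.015,0.015,0.015,0.015,0.015,0.015,0.015,0.015]
  slide:
    - [0,0,0]
    - [0,0,0]
    - [0,0,0]
    - [0,0,0]
    - [0,0,0]
    - [0,0,0]
    - [0,0,0]
    - [0,0,0]
  turn: [-1.4,-1.4,-1.4,-1.4,-1.4,-1.4,-1.4,-1.4]

```text
time: 10.55
tool_pos: [0.4671, 0.0513, 0.291]
ee_rot: [-0.143, 0.989, 0.037, 0.004]
wrist_force: [-1.0, 0.2, -8.3]
opening: 0.0262
grasp_force: 73.7
```

Request:
carry_out:
  hand: [0.015,0.015,0.015,0.015,0.015,0.015,0.015,0.015]
  slide:
    - [0,0,0]
    - [0,0,0]
    - [0,0,0]
    - [0,0,0]
    - [0,0,0]
    - [0,0,0]
    - [0,0,0]
    - [0,0,0]
  turn: [-1.4,-1.4,-1.4,-1.4,-1.4,-1.4,-1.4,-1.4]

```text
time: 11.35
tool_pos: [0.4671, 0.0513, 0.291]
ee_rot: [-0.666, 0.745, 0.029, 0.024]
wrist_force: [-0.4, -0.3, -8.1]
opening: 0.0255
grasp_force: 73.7
```

Request:
carry_out:
  hand: [0.015,0.015,0.015,0.015,0.015,0.015,0.015,0.015]
  slide:
    - [0,0,0]
    - [0,0,0]
    - [0,0,0]
    - [0,0,0]
    - [0,0,0]
    - [0,0,0]
    - [0,0,0]
    - [0,0,0]
  turn: [-1.4,-1.4,-1.4,-1.4,-1.4,-1.4,-1.4,-1.4]

```text
time: 12.15
tool_pos: [0.467, 0.0513, 0.2909]
ee_rot: [0.967, -0.252, -0.011, -0.036]
wrist_force: [0.5, -0.8, -8.4]
opening: 0.0253
grasp_force: 73.7
```

```bash
python3 st.py
```

```text
12.15 [0.467  0.0513 0.2909] yaw -29.09 0.0253 [ 0.5 -0.8 -8.4] 73.7
[-0.097  0.142 -0.282  1.158  0.074 -2.73 ] [-0.003  0.075 -0.997]
```

Request:
carry_out:
  hand: [0.015,0.015,0.015,0.015,0.015]
  slide:
    - [0,0,0]
    - [0,0,0]
    - [0,0,0]
    - [0,0.02,0]
    - [0,0.02,0]
  turn: [-1.3,-1.3,-1.3,0,0]

```text
time: 12.65
tool_pos: [0.4649, 0.0301, 0.288]
ee_rot: [0.997, -0.067, -0.004, -0.029]
wrist_force: [-0.1, -0.4, -7.8]
opening: 0.0258
grasp_force: 73.7
```

```bash
python3 st.py
```

```text
12.65 [0.4649 0.0301 0.288 ] yaw -7.64 0.0258 [-0.1 -0.4 -7.8] 73.7
[-0.132  0.138 -0.293  1.151  0.057 -3.14 ] [-0.003  0.058 -0.998]
```

Request:
carry_out:
  hand: [0.015,0.015,0.015,0.015,0.015,0.015]
  slide:
    - [0,0.025,0]
    - [0,0.025,0]
    - [0,0.025,0]
    - [0,0.025,0]
    - [0,0.025,0]
    - [0,0,0]
  turn: [0,0,0,0,0,0]

```text
time: 13.25
tool_pos: [0.4565, -0.0264, 0.2835]
ee_rot: [0.994, -0.111, -0.006, -0.002]
wrist_force: [-0.3, 0.7, -9.1]
opening: 0.0256
grasp_force: 73.6
```

```bash
python3 st.py
```

```text
13.25 [ 0.4565 -0.0264  0.2835] yaw -12.7 0.0256 [-0.3  0.7 -9.1] 73.6
[-2.210e-01  1.290e-01 -3.130e-01  1.140e+00  2.000e-03 -3.141e+00] [-0.011  0.004 -1.   ]
```

The tilt is gone and the wrist is unwound. Next I'll move beside the nest to measure it.

Request:
carry_out:
  hand: [0.015,0.015,0.015,0.015,0.015,0.015,0.015]
  slide:
    - [-0.002,-0.02,0]
    - [-0.002,-0.035,0]
    - [-0.002,-0.04,0]
    - [-0.002,-0.04,0]
    - [-0.002,-0.03,0]
    - [-0.001,-0.012,0]
    - [0,0,0]
  turn: [0,0,0,0,0,0,0]

```text
time: 13.95
tool_pos: [0.4845, 0.1516, 0.2839]
ee_rot: [0.994, -0.108, -0.006, -0.002]
wrist_force: [-0.2, -0.1, -8.2]
opening: 0.0262
grasp_force: 74.1
```

```bash
python3 st.py; python3 m3.py d wrist side scene; python3 -c "
import cv2;i=cv2.imread('pics/d_wrist.png');cv2.imwrite('pics/d2.png',cv2.resize(i[:300,:400],(800,600)))"
```

```text
13.95 [0.4845 0.1516 0.2839] yaw -12.4 0.0262 [-0.2 -0.1 -8.2] 74.1
[ 0.154  0.224 -0.196  1.161  0.007 -2.772] [-0.011  0.005 -1.   ]
13.95 [0.4845 0.1516 0.2839] yaw -12.4 0.0262 [-0.2 -0.1 -8.2] 74.1
nest_center wrist 0.76 [162. 212.] [0.5184 0.2216 0.0755]
nest_center side 0.41 [123.8 193. ] [0.4787 0.6043 0.0755]
nest_center scene 0.95 [178.  308.9] [0.5281 0.2113 0.0755]
   tri [0.5161 0.2243 0.062 ]
nest_plus wrist 0.65 [111.8 202.2] [0.5678 0.2053 0.125 ]
nest_plus side 0.65 [166.1 229.8] [0.5664 0.2023 0.125 ]
nest_plus scene 0.76 [172.7 317.5] [0.5704 0.2016 0.125 ]
   tri [0.5672 0.2056 0.1223]
guard_handle wrist 0.94 [194.6 495. ] [ 0.4633 -0.003   0.183 ]
guard_handle side 0.66 [195.3 189.4] [4.667e-01 1.000e-04 1.830e-01]
guard_handle scene 0.84 [163.6 233.7] [ 0.4582 -0.0016  0.183 ]
   tri [ 0.4646 -0.0033  0.1858]
tester scene 0.91 [202.2 286.5] [0.5045 0.1495 0.    ]
cell_center side 0.62 [224.9 325. ] [ 0.6806 -0.2142  0.24  ]
cell_center scene 0.88 [117.3 286.5] [0.4367 0.1968 0.24  ]
   tri [ 0.6814 -0.1033  0.3292]
cell_plus wrist 0.63 [191.4 285.9] [0.5255 0.142  0.285 ]
cell_plus side 0.83 [101.3 208.4] [0.529  0.2452 0.285 ]
cell_plus scene 0.62 [114.9 297.8] [0.5007 0.1801 0.285 ]
   tri [0.5326 0.1441 0.3184]
```

View pics/d2.png

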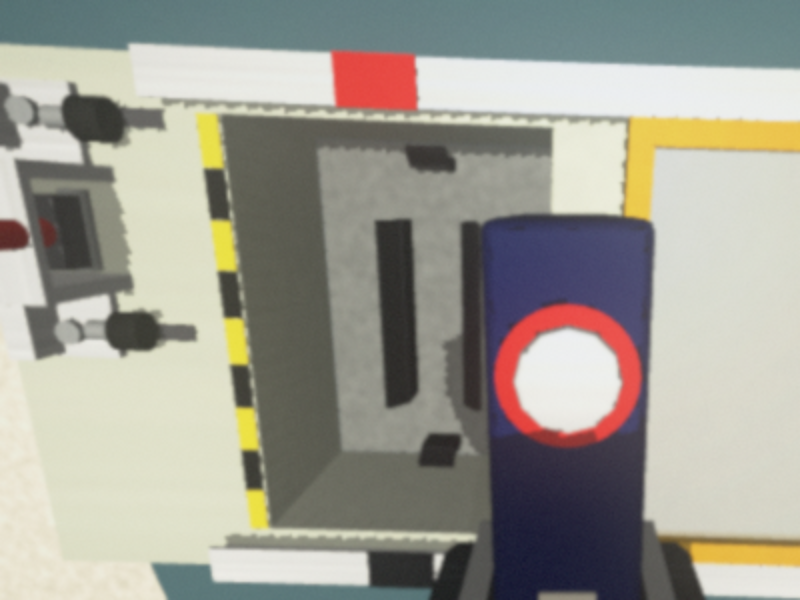

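The crop (2x scale) shows the red mark centred at (374,80), with the black mark's left edge at (369,568). The nest side guides are at (396,310) and (471,310), and the end guides at (430,158) and (440,450).

```bash
python3 - <<'E'
from h import *
c=camera("wrist")
def g(u,v,z): return onz(c,(v/840,u/1120),z)[:2]
y=lambda d:np.degrees(np.arctan2(-d[0],d[1]))
rl,rr,bl=g(333,80,.15),g(416,80,.15),g(369,568,.15);d=rl-bl
yaw=np.degrees(np.arctan2(d[1],d[0]));print("yaw",yaw,"len",np.linalg.norm(d),"redw",np.linalg.norm(rr-rl))
xh=d/np.linalg.norm(d);w=np.linalg.norm(rr-rl)
yh=np.array([-xh[1],xh[0]])
print("mid marks",(rl+bl)/2-yh*w/2)
for z in(.055,.066):print(z,"ends mid",(g(430,158,z)+g(440,450,z))/2,"len",np.linalg.norm(g(430,158,z)-g(440,450,z)),"sides mid",(g(396,310,z)+g(471,315,z))/2,"gap",np.linalg.norm(g(396,310,z)-g(471,315,z)))
# chamber corners deck .135
print("chamber",[np.round(g(*p,.135),4) for p in[(222,115),(270,527),(552,127)]])
n=np.array([.5185,.2225])
for n_ in("nest_plus",): pass
P=[cv2 for _ in ()]
s=camera("side");q=camera("scene")
E
```

```text
yaw -14.253105541041485 len 0.20355151231398902 redw 0.030410192901239284
mid marks [0.51891438 0.21861635]
0.055 ends mid [0.51984588 0.21727409] len 0.15951038273109125 sides mid [0.5210058  0.21804154] gap 0.041093304515580166
0.066 ends mid [0.52110458 0.21477472] len 0.15479365673221077 sides mid [0.5222302  0.21551948] gap 0.03987817447532874
chamber [array([0.6219, 0.2588]), array([0.4481, 0.3044]), array([0.5902, 0.1333])]
```

Marks, guides and chamber corners all agree: nest at (0.519, 0.2186), yaw −14.3°.

Request:
carry_out:
  hand: [0.015,0.015,0.015,0.015,0.015,0.015,0.015]
  slide:
    - [0.0065,-0.024,0]
    - [0.0065,-0.024,0]
    - [0.0063,-0.0248,0]
    - [0,0,0.03]
    - [0,0,0.03]
    - [0,0,0.025]
    - [0,0,0]
  turn: [0,0,0,0.32,0,0,0]

```text
time: 15.85
tool_pos: [0.5152, 0.2166, 0.1952]
ee_rot: [0.992, -0.126, -0.009, -0.0]
wrist_force: [-1.7, -1.1, -9.0]
opening: 0.0261
grasp_force: 73.8
```

```bash
python3 st.py; python3 - <<'E'
from h import *
c=camera("wrist");save(c,"e.png");im=c["image"]
o=ctrl.get_obs();z=o["tool_pos"][2]+.1-.0575
hsv=cv2.cvtColor(im,cv2.COLOR_RGB2HSV)
m=((hsv[...,0]<8)|(hsv[...,0]>172))&(hsv[...,1]>130)&(hsv[...,2]>90)
n,l,s,ct=cv2.connectedComponentsWithStats(m.astype(np.uint8))
for i in np.argsort(-s[1:,4])[:3]+1:
    x,y,w,h,a=s[i];print(s[i],"ring z",np.round(onz(c,((y+h/2)/420,(x+w/2)/560),z-.004),4),"mark z",np.round(onz(c,((y+h/2)/420,(x+w/2)/560),.15),4))
for x in spotter.tip_of("wrist","cell_plus")[:1]:print(x["at"],onz(c,x["at"],z))
xh=np.array([np.cos(np.radians(-14.3)),np.sin(np.radians(-14.3))]);print("want",np.array([.519,.2186])+.05*xh)
E
```

```text
15.85 [0.5152 0.2166 0.1952] yaw -14.48 0.0261 [-1.7 -1.1 -9. ] 73.8
[ 0.262  0.381 -0.208  0.999  0.008 -2.627] [-0.019  0.003 -1.   ]
[ 244   26   61   41 2424] ring z [0.6066 0.196  0.2361] mark z [0.6176 0.1951 0.15  ]
[ 247  152   74   72 1832] ring z [0.5678 0.2034 0.2361] mark z [0.5458 0.2087 0.15  ]
[  0 165  28  17 294] ring z [0.5924 0.2808 0.2361] mark z [0.5913 0.3519 0.15  ]
[0.4493, 0.5096] [0.56851963 0.2027825  0.24007546]
want [0.56745079 0.20625005]
```

View pics/e.png

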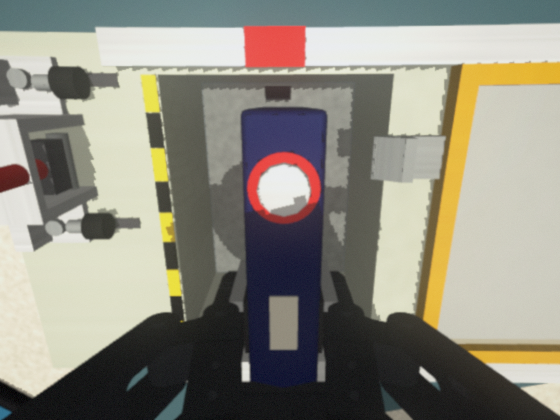

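The cell hangs over the nest with its ring at px (284,188) and the red mark at (275,46), so it needs about 3.5 mm toward +y. I'll correct that and lower it to the lead-ins.

Request:
carry_out:
  hand: [0.015,0.015,0.015,0.015,0.015,0.015]
  slide:
    - [0.001,-0.0036,0]
    - [0,0,0.02]
    - [0,0,0.025]
    - [0,0,0.02]
    - [0,0,0.005]
    - [0,0,0]
  turn: [0,0,0,0,0,0]

```text
time: 16.55
tool_pos: [0.5199, 0.2211, 0.1298]
ee_rot: [0.992, -0.126, -0.005, -0.002]
wrist_force: [0.3, 0.9, -8.2]
opening: 0.0257
grasp_force: 73.9
```

```bash
python3 st.py; cat > k.py <<'E'
from h import *
c=camera("wrist");im=c["image"]
o=ctrl.get_obs();z=o["tool_pos"][2]+.1-.0575
hsv=cv2.cvtColor(im,cv2.COLOR_RGB2HSV)
m=((hsv[...,0]<8)|(hsv[...,0]>172))&(hsv[...,1]>130)&(hsv[...,2]>90)
n,l,s,ct=cv2.connectedComponentsWithStats(m.astype(np.uint8))
for i in np.argsort(-s[1:,4])[:2]+1:
    x,y,w,h,a=s[i];print(s[i],"ring",np.round(onz(c,((y+h/2)/420,(x+w/2)/560),z-.004),4),"mark",np.round(onz(c,((y+h/2)/420,(x+w/2)/560),.15),4))
E
python3 k.py
```

```text
16.55 [0.5199 0.2211 0.1298] yaw -14.49 0.0257 [ 0.3  0.9 -8.2] 73.9
[ 0.267  0.445 -0.29   0.844  0.008 -2.621] [-0.01   0.005 -1.   ]
[ 239    0   96   61 5679] ring [0.6142 0.1961 0.169 ] mark [0.6173 0.1951 0.15  ]
[ 247  152   74   72 1838] ring [0.5716 0.2079 0.169 ] mark [0.567  0.2091 0.15  ]
```

Request:
carry_out:
  hand: [0.015,0.015,0.015,0.015,0.015]
  slide:
    - [-0.0018,0.0015,0]
    - [0,0,0.008]
    - [0,0,0.008]
    - [0,0,0.006]
    - [0,0,0]
  turn: [0,0,0,0,0]

```text
time: 17.1
tool_pos: [0.5159, 0.2197, 0.1057]
ee_rot: [0.992, -0.126, -0.007, -0.001]
wrist_force: [-0.2, 0.5, -8.5]
opening: 0.0256
grasp_force: 73.9
```

```bash
python3 st.py; python3 k.py
```

```text
17.1 [0.5159 0.2197 0.1057] yaw -14.5 0.0256 [-0.2  0.5 -8.5] 73.9
[ 0.267  0.467 -0.326  0.79   0.008 -2.622] [-0.013  0.004 -1.   ]
[ 219    0  120   36 4263] ring [0.6138 0.1961 0.1448] mark [0.6128 0.1962 0.15  ]
[ 247  152   74   72 1816] ring [0.5678 0.2065 0.1448] mark [0.5691 0.2062 0.15  ]
```

Request:
carry_out:
  hand: [0.015,0.015,0.015,0.015,0.015]
  slide:
    - [0,0,0.005]
    - [0,0,0.005]
    - [0,0,0.005]
    - [0,0,0.005]
    - [0,0,0]
  turn: [0,0,0,0,0]

```text
time: 17.65
tool_pos: [0.5161, 0.2199, 0.0861]
ee_rot: [0.992, -0.126, -0.006, -0.002]
wrist_force: [-1.5, 0.8, -7.8]
opening: 0.0258
grasp_force: 74.0
```

```bash
python3 st.py; python3 k.py
```

```text
17.65 [0.5161 0.2199 0.0861] yaw -14.49 0.0258 [-1.5  0.8 -7.8] 74.0
[ 0.267  0.49  -0.347  0.745  0.008 -2.622] [-0.012  0.005 -1.   ]
[ 204    0  151   20 2867] ring [0.6157 0.1956 0.1251] mark [0.6104 0.1967 0.15  ]
[ 247  152   74   72 1820] ring [0.5678 0.2067 0.1251] mark [0.574  0.2051 0.15  ]
```

Still free, so there are only a few millimetres left to the floor.

Request:
carry_out:
  hand: [0.015,0.015,0.015,0.015]
  slide:
    - [0,0,0.002]
    - [0,0,0.001]
    - [0,0,0.001]
    - [0,0,0]
  turn: [0,0,0,0]

```text
time: 18.1
tool_pos: [0.5169, 0.2202, 0.0838]
ee_rot: [0.992, -0.126, -0.005, -0.002]
wrist_force: [-2.1, 1.1, -3.3]
opening: 0.0253
grasp_force: 74.9
```

```bash
python3 st.py
```

```text
18.1 [0.5169 0.2202 0.0838] yaw -14.49 0.0253 [-2.1  1.1 -3.3] 74.9
[ 0.267  0.492 -0.349  0.737  0.008 -2.622] [-0.01   0.005 -1.   ]
```

Contact at the expected height. I'll nudge down once more, release with a modest opening, then rise.

Request:
carry_out:
  hand: [0.015,0.045,0.045,0.045,0.045]
  slide:
    - [0,0,0.001]
    - [0,0,0]
    - [0,0,0]
    - [0,0,0]
    - [0,0,0]
  turn: [0,0,0,0,0]

```text
time: 18.6
tool_pos: [0.5174, 0.2202, 0.0825]
ee_rot: [0.992, -0.126, -0.005, -0.002]
wrist_force: [0.1, 0.1, 0.2]
opening: 0.0451
grasp_force: 0.0
```

```bash
python3 st.py
```

```text
18.6 [0.5174 0.2202 0.0825] yaw -14.5 0.0451 [0.1 0.1 0.2] 0.0
[ 0.267  0.494 -0.35   0.734  0.008 -2.622] [-0.01   0.005 -1.   ]
```

Request:
carry_out:
  hand: [0.045,0.045,0.045,0.045,0.045,0.045,0.045]
  slide:
    - [0,0,-0.015]
    - [0,0,-0.035]
    - [0,0,-0.045]
    - [0,0,-0.045]
    - [0,0,-0.04]
    - [0,0,-0.02]
    - [-0.05,0,0]
  turn: [0,0,0,0,0,0,0]

```text
time: 19.3
tool_pos: [0.4768, 0.2317, 0.2861]
ee_rot: [0.992, -0.128, -0.001, -0.004]
wrist_force: [0.2, 0.9, -0.6]
opening: 0.0447
grasp_force: 0.0
```

```bash
python3 st.py; python3 - <<'E'
from h import *
C={n:camera(n) for n in("wrist","scene","side")};save(C["wrist"],"f.png")
for q,z in dict(cell_plus=.125,nest_plus=.125,cell_center=.0755,nest_center=.0755,guard_handle=.183).items():
    rs=[]
    for n,c in C.items():
        for x in spotter.tip_of(n,q)[:1]:
            print(q,n,round(x["p"],2),np.round(np.array(x["at"])*[420,560]),np.round(onz(c,x["at"],z),4))
            if x["p"]>.5:rs.append(ray(c,x["at"]))
    if len(rs)>1:print("  tri",np.round(tri(rs),4))
E
```

```text
19.3 [0.4768 0.2317 0.2861] yaw -14.73 0.0447 [ 0.2  0.9 -0.6] 0.0
[ 0.309  0.256 -0.148  1.165  0.007 -2.576] [-0.001  0.007 -1.   ]
cell_plus scene 0.98 [173. 322.] [0.5798 0.2099 0.125 ]
cell_plus side 0.85 [163. 227.] [0.5596 0.2186 0.125 ]
  tri [0.5626 0.2283 0.1133]
nest_plus scene 0.72 [175. 317.] [0.5755 0.1932 0.125 ]
nest_plus side 0.65 [166. 229.] [0.5653 0.2032 0.125 ]
  tri [0.5671 0.2022 0.121 ]
cell_center scene 0.63 [175. 312.] [0.5228 0.2291 0.0755]
cell_center side 0.98 [181. 210.] [0.5131 0.2234 0.0755]
  tri [0.5133 0.2385 0.0658]
nest_center scene 0.82 [177. 310.] [0.5259 0.2163 0.0755]
guard_handle scene 0.9 [162. 236.] [0.4579 0.0059 0.183 ]
guard_handle side 0.68 [195. 188.] [0.465  0.0027 0.183 ]
  tri [0.4644 0.0009 0.1865]
```

View pics/f.png

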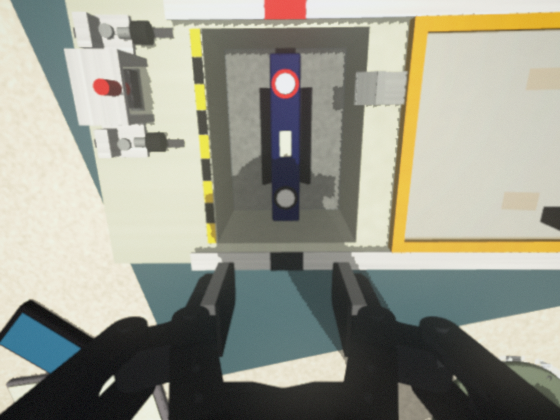

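The view shows the cell upright between its guides, with its ring at px (285,83), minus at (285,198) and both in line with the red mark at (285,8). I'll check the terminal spacing and height numerically, and plan the handle move.

```bash
python3 - <<'E'
from h import *
c=camera("wrist")
g=lambda u,v,z:onz(c,(v/420,u/560),z)
for z in(.121,.125,.129):
    a,b=g(285,83,z),g(285.3,198.5,z);print(z,a[:2],b[:2],(a+b)[:2]/2,np.linalg.norm(a-b))
o=ctrl.get_obs();t=np.array(o["tool_pos"]);r=R.from_quat(o["ee_rot"]).as_matrix()
print(r.T@(np.array([.4640,-.001,.27])-t))
E
```

```text
0.121 [0.56039158 0.20781085] [0.46258121 0.23267167] [0.51148639 0.22024126] 0.10092040527196332
0.125 [0.56022712 0.20786245] [0.46370152 0.23239671] [0.51196432 0.22012958] 0.09959479465932869
0.129 [0.56006267 0.20791404] [0.46482182 0.23212175] [0.51244225 0.22001789] 0.09826918404669412
[0.05206839 0.22681722 0.01157481]
```

Request:
carry_out:
  hand: [0.06,0.06,0.06,0.06,0.06,0.06,0.06,0.06]
  slide:
    - [0.004,0.02,0]
    - [0.004,0.035,0]
    - [0.004,0.04,0]
    - [0,0.04,0]
    - [0,0.04,0]
    - [0,0.035,0]
    - [0,0.017,0]
    - [0,0,0]
  turn: [0,0,0,0,0,0,0,0]

```text
time: 21.05
tool_pos: [0.4249, 0.0072, 0.2823]
ee_rot: [0.992, -0.128, -0.005, -0.002]
wrist_force: [0.3, 1.5, -0.8]
opening: 0.0597
grasp_force: 0.0
```

```bash
python3 st.py; python3 - <<'E'
from h import *
c=camera("wrist");save(c,"g.png")
o=ctrl.get_obs();t=np.array(o["tool_pos"]);r=R.from_quat(o["ee_rot"]).as_matrix()
for x in spotter.tip_of("wrist","guard_handle")[:2]:
    p=onz(c,x["at"],.183);print(x["p"],np.array(x["at"])*[420,560],p,"in tool",np.round(r.T@(p-t),4))
E
```

```text
21.05 [0.4249 0.0072 0.2823] yaw -14.7 0.0597 [ 0.3  1.5 -0.8] 0.0
[-1.590e-01  6.700e-02 -3.870e-01  1.128e+00  3.000e-03 -3.044e+00] [-0.01   0.005 -1.   ]
0.85 [159.18  281.624] [ 0.46351601 -0.00097503  0.183     ] in tool [ 0.0404 -0.0005  0.0988]
```

View pics/g.png

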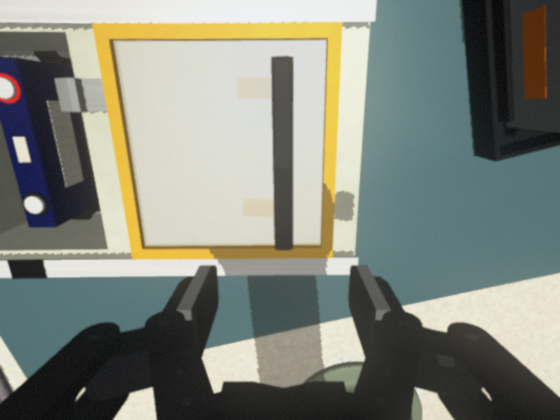

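The bar shows at px (283,155), square to the tool, about 40 mm ahead. I'll move over it, go down and pinch.

Request:
carry_out:
  hand: [0.06,0.06,0.06,0.06,0.06,0.06,0.06]
  slide:
    - [0.02,0,0]
    - [0.02,-0.0005,0]
    - [0,0,0.035]
    - [0,0,0.04]
    - [0,0,0.03]
    - [0,0,0.012]
    - [0,0,0]
  turn: [-0.05,0,0,0,0,0,0]

```text
time: 21.85
tool_pos: [0.4616, 0.0015, 0.1626]
ee_rot: [0.992, -0.123, -0.008, -0.002]
wrist_force: [0.6, -0.9, 0.7]
opening: 0.06
grasp_force: 0.0
```

Request:
carry_out:
  hand: [0.005,0.005,0.005,0.005,0.005,0.005,0.005]
  slide:
    - [0,0,0]
    - [0,0,0]
    - [0,0,0]
    - [0,0,0]
    - [0,0,0]
    - [0,0,0]
    - [0,0,0]
  turn: [0,0,0,0,0,0,0]
  squeeze: 30

```text
time: 22.55
tool_pos: [0.4639, -0.0002, 0.1658]
ee_rot: [0.992, -0.124, -0.004, -0.002]
wrist_force: [-0.5, 0.5, 5.5]
opening: 0.0133
grasp_force: 32.9
```

```bash
python3 st.py
```

```text
22.55 [ 4.639e-01 -2.000e-04  1.658e-01] yaw -14.2 0.0133 [-0.5  0.5  5.5] 32.9
[-1.620e-01  2.350e-01 -5.010e-01  8.440e-01  3.000e-03 -3.056e+00] [-0.008  0.005 -1.   ]
```

Request:
carry_out:
  hand: [0.005,0.005,0.005,0.005,0.005,0.005,0.005,0.005]
  slide:
    - [0,-0.008,0]
    - [0,-0.016,0]
    - [0,-0.02,0]
    - [0,-0.02,0]
    - [0,-0.018,0]
    - [0,-0.016,0]
    - [0,-0.01,0]
    - [0,0,0]
  turn: [0,0,0,0,0,0,0,0]

```text
time: 23.35
tool_pos: [0.4908, 0.106, 0.1658]
ee_rot: [0.992, -0.123, -0.004, -0.003]
wrist_force: [1.6, 1.5, 6.2]
opening: 0.0134
grasp_force: 32.9
```

```bash
python3 st.py
```

```text
23.35 [0.4908 0.106  0.1658] yaw -14.11 0.0134 [1.6 1.5 6.2] 32.9
[ 0.061  0.3   -0.409  0.869  0.007 -2.834] [-0.008  0.007 -1.   ]
```

Request:
carry_out:
  hand: [0.005,0.005,0.005,0.005]
  slide:
    - [0,-0.004,0]
    - [0,-0.004,0]
    - [0,-0.004,0]
    - [0,0,0]
  turn: [0,0,0,0]

```text
time: 23.75
tool_pos: [0.4933, 0.1162, 0.1658]
ee_rot: [0.992, -0.124, -0.004, -0.002]
wrist_force: [0.9, -0.3, 6.3]
opening: 0.0135
grasp_force: 32.9
```

Request:
carry_out:
  hand: [0.005,0.005,0.005,0.005]
  slide:
    - [0,-0.003,0]
    - [0,-0.003,0]
    - [0,-0.002,0]
    - [0,0,0]
  turn: [0,0,0,0]

```text
time: 24.15
tool_pos: [0.4952, 0.1236, 0.1658]
ee_rot: [0.992, -0.124, -0.005, -0.002]
wrist_force: [1.1, -0.1, 6.7]
opening: 0.0134
grasp_force: 32.9
```

Request:
carry_out:
  hand: [0.005,0.005,0.005,0.005]
  slide:
    - [0,-0.003,0]
    - [0,-0.003,0]
    - [0,-0.002,0]
    - [0,0,0]
  turn: [0,0,0,0]

```text
time: 24.55
tool_pos: [0.4972, 0.1313, 0.1658]
ee_rot: [0.992, -0.124, -0.005, -0.002]
wrist_force: [1.2, -1.1, 5.6]
opening: 0.0134
grasp_force: 32.9
```

Request:
carry_out:
  hand: [0.005,0.005,0.005,0.005]
  slide:
    - [0,-0.002,0]
    - [0,-0.002,0]
    - [0,-0.002,0]
    - [0,0,0]
  turn: [0,0,0,0]

```text
time: 24.95
tool_pos: [0.4987, 0.1371, 0.1658]
ee_rot: [0.992, -0.124, -0.005, -0.002]
wrist_force: [1.0, -0.3, 6.0]
opening: 0.0137
grasp_force: 32.8
```

Request:
carry_out:
  hand: [0.005,0.005,0.005,0.005]
  slide:
    - [0,-0.002,0]
    - [0,-0.002,0]
    - [0,-0.002,0]
    - [0,0,0]
  turn: [0,0,0,0]

```text
time: 25.35
tool_pos: [0.5001, 0.1429, 0.1658]
ee_rot: [0.992, -0.124, -0.005, -0.002]
wrist_force: [0.5, -1.1, 5.1]
opening: 0.0133
grasp_force: 32.8
```

Request:
carry_out:
  hand: [0.005,0.005,0.005,0.005]
  slide:
    - [0,-0.002,0]
    - [0,-0.002,0]
    - [0,-0.002,0]
    - [0,0,0]
  turn: [0,0,0,0]

```text
time: 25.75
tool_pos: [0.5016, 0.1487, 0.1658]
ee_rot: [0.992, -0.124, -0.005, -0.002]
wrist_force: [0.7, -2.0, 5.1]
opening: 0.0138
grasp_force: 32.8
```

Request:
carry_out:
  hand: [0.005,0.005,0.005,0.005]
  slide:
    - [0,-0.002,0]
    - [0,-0.002,0]
    - [0,-0.002,0]
    - [0,0,0]
  turn: [0,0,0,0]

```text
time: 26.15
tool_pos: [0.5031, 0.1545, 0.1658]
ee_rot: [0.992, -0.124, -0.005, -0.002]
wrist_force: [1.5, -1.1, 6.2]
opening: 0.0133
grasp_force: 32.8
```

Request:
carry_out:
  hand: [0.005,0.005,0.005,0.005]
  slide:
    - [0,-0.002,0]
    - [0,-0.002,0]
    - [0,-0.002,0]
    - [0,0,0]
  turn: [0,0,0,0]

```text
time: 26.55
tool_pos: [0.5045, 0.1604, 0.1658]
ee_rot: [0.992, -0.124, -0.005, -0.002]
wrist_force: [0.8, -1.6, 5.6]
opening: 0.0135
grasp_force: 32.8
```

Request:
carry_out:
  hand: [0.005,0.005,0.005,0.005]
  slide:
    - [0,-0.002,0]
    - [0,-0.002,0]
    - [0,-0.002,0]
    - [0,0,0]
  turn: [0,0,0,0]

```text
time: 26.95
tool_pos: [0.506, 0.166, 0.1658]
ee_rot: [0.992, -0.124, -0.005, -0.002]
wrist_force: [1.1, -2.6, 5.9]
opening: 0.0133
grasp_force: 32.8
```

Request:
carry_out:
  hand: [0.005,0.005,0.005]
  slide:
    - [0,-0.0015,0]
    - [0,-0.0015,0]
    - [0,0,0]
  turn: [0,0,0]

```text
time: 27.25
tool_pos: [0.5063, 0.1675, 0.1658]
ee_rot: [0.992, -0.124, -0.005, -0.0]
wrist_force: [-0.6, -6.7, 7.3]
opening: 0.0135
grasp_force: 33.0
```

Request:
carry_out:
  hand: [0.005,0.005,0.005]
  slide:
    - [0,-0.0015,0]
    - [0,-0.0015,0]
    - [0,0,0]
  turn: [0,0,0]

```text
time: 27.55
tool_pos: [0.507, 0.1701, 0.1658]
ee_rot: [0.992, -0.124, -0.005, 0.0]
wrist_force: [-0.4, -6.9, 6.9]
opening: 0.0135
grasp_force: 33.0
```

The ramp met the roller at y≈0.1665, so the click should come near y≈0.188.

Request:
carry_out:
  hand: [0.005,0.005,0.005,0.005]
  slide:
    - [0,-0.0015,0]
    - [0,-0.0015,0]
    - [0,-0.0015,0]
    - [0,0,0]
  turn: [0,0,0,0]

```text
time: 27.95
tool_pos: [0.5082, 0.1748, 0.1658]
ee_rot: [0.992, -0.124, -0.005, -0.0]
wrist_force: [-0.8, -5.4, 7.1]
opening: 0.0135
grasp_force: 33.0
```

Request:
carry_out:
  hand: [0.005,0.005,0.005,0.005]
  slide:
    - [0,-0.0015,0]
    - [0,-0.0015,0]
    - [0,-0.0015,0]
    - [0,0,0]
  turn: [0,0,0,0]

```text
time: 28.35
tool_pos: [0.5096, 0.1803, 0.1658]
ee_rot: [0.992, -0.124, -0.005, -0.001]
wrist_force: [0.8, -2.9, 5.1]
opening: 0.0137
grasp_force: 32.8
```

Request:
carry_out:
  hand: [0.005,0.005,0.005,0.005]
  slide:
    - [0,-0.0015,0]
    - [0,-0.0015,0]
    - [0,-0.001,0]
    - [0,0,0]
  turn: [0,0,0,0]

```text
time: 28.75
tool_pos: [0.5113, 0.1869, 0.1658]
ee_rot: [0.992, -0.123, -0.004, -0.004]
wrist_force: [2.8, 7.3, 2.4]
opening: 0.0136
grasp_force: 32.5
```

The push reversed, so the roller is dropping behind the striker. I'll firm it up gently.

Request:
carry_out:
  hand: [0.005,0.005,0.005]
  slide:
    - [0,-0.001,0]
    - [0,-0.001,0]
    - [0,0,0]
  turn: [0,0,0]

```text
time: 29.05
tool_pos: [0.5113, 0.187, 0.1658]
ee_rot: [0.992, -0.124, -0.004, -0.002]
wrist_force: [2.8, 0.1, 6.0]
opening: 0.0138
grasp_force: 32.9
```

Request:
carry_out:
  hand: [0.005,0.005]
  slide:
    - [0,-0.001,0]
    - [0,0,0]
  turn: [0,0]

```text
time: 29.25
tool_pos: [0.5113, 0.187, 0.1658]
ee_rot: [0.992, -0.124, -0.005, -0.001]
wrist_force: [1.8, -4.0, 7.1]
opening: 0.0135
grasp_force: 33.1
```

Request:
carry_out:
  hand: [0.005,0.005,0.005]
  slide:
    - [0,-0.001,0]
    - [0,-0.0007,0]
    - [0,0,0]
  turn: [0,0,0]

```text
time: 29.55
tool_pos: [0.5113, 0.1872, 0.1658]
ee_rot: [0.992, -0.124, -0.005, 0.001]
wrist_force: [-0.1, -7.5, 9.2]
opening: 0.0133
grasp_force: 33.3
```

Request:
carry_out:
  hand: [0.005,0.005,0.005]
  slide:
    - [0,-0.0006,0]
    - [0,-0.0006,0]
    - [0,0,0]
  turn: [0,0,0]

```text
time: 29.85
tool_pos: [0.5114, 0.1875, 0.1658]
ee_rot: [0.992, -0.124, -0.005, 0.002]
wrist_force: [-0.4, -10.7, 9.3]
opening: 0.0137
grasp_force: 33.5
```

```bash
python3 st.py
```

```text
29.85 [0.5114 0.1875 0.1658] yaw -14.3 0.0137 [ -0.4 -10.7   9.3] 33.5
[ 0.216  0.377 -0.296  0.908  0.    -2.676] [-0.01  -0.002 -1.   ]
```

Now I'll back off and pull slightly to test the latch before releasing.

Request:
carry_out:
  hand: [0.005,0.005,0.005,0.005,0.005]
  slide:
    - [0,0.002,0]
    - [0,0.002,0]
    - [0,0.0015,0]
    - [0,0,0]
    - [0,0,0]
  turn: [0,0,0,0,0]

```text
time: 30.35
tool_pos: [0.5113, 0.1869, 0.1658]
ee_rot: [0.992, -0.123, -0.004, -0.004]
wrist_force: [4.2, 4.6, 3.5]
opening: 0.014
grasp_force: 32.7
```

It holds against a 5 N pull, so it's latched. I'll relax, open and rise.

Request:
carry_out:
  hand: [0.005,0.05,0.05,0.05,0.05,0.05,0.05,0.05]
  slide:
    - [0,-0.0015,0]
    - [0,0,0]
    - [0,0,0]
    - [0,0,0]
    - [0,0,-0.02]
    - [0,0,-0.04]
    - [0,0,-0.04]
    - [0,0,-0.02]
  turn: [0,0,0,0,0,0,0,0]

```text
time: 31.15
tool_pos: [0.5122, 0.1865, 0.2881]
ee_rot: [0.992, -0.124, -0.004, -0.002]
wrist_force: [0.6, -0.6, -0.0]
opening: 0.0498
grasp_force: 0.0
```

Request:
carry_out:
  hand: [0.05,0.05,0.05,0.05]
  slide:
    - [-0.02,0.02,0]
    - [-0.03,0.03,0]
    - [0,0.03,0]
    - [0,0,0]
  turn: [0,0,0,0]

```text
time: 31.55
tool_pos: [0.4415, 0.1191, 0.2853]
ee_rot: [0.992, -0.125, -0.006, -0.001]
wrist_force: [0.7, 1.1, 0.3]
opening: 0.05
grasp_force: 0.0
```

```bash
python3 st.py; python3 - <<'E'
from h import *
c=camera("wrist");s=camera("side");i=np.hstack([c["image"],s["image"]])
cv2.imwrite("pics/h.png",cv2.resize(i[:,:,::-1],(800,300)))
for n,cc in(("wrist",c),("side",s)):
    for x in spotter.tip_of(n,"guard_handle")[:1]:print(n,x["p"],onz(cc,x["at"],.183))
E
```

```text
31.55 [0.4415 0.1191 0.2853] yaw -14.34 0.05 [0.7 1.1 0.3] 0.0
[ 0.098  0.128 -0.31   1.144  0.005 -2.793] [-0.012  0.004 -1.   ]
wrist 0.61 [0.51194368 0.18849077 0.183     ]
side 0.78 [0.51335068 0.18808894 0.183     ]
```

View pics/h.png

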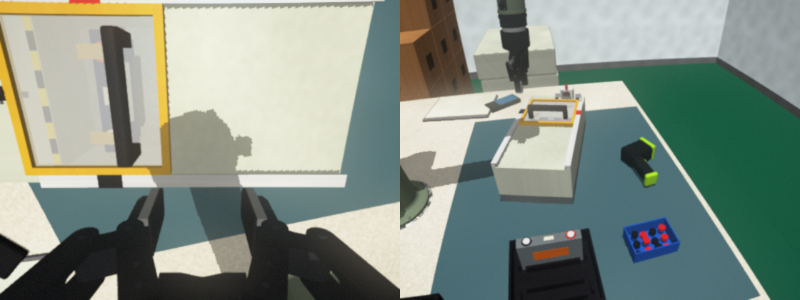

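The guard is shut over the cell with its handle at (115,95) in the left half. The grey cell, scanner and bin are where they were, and the arm is clear. Handing in.

```bash
python3 -c "
from rig import job
print(job.close_job())"
```

```text
the job is handed in; nothing more can be done
None
```

The blue cell is in the nest, plus terminal at the red end. The guard is shut and held against a light pull of about 5 N, everything has been let go, and I handed the job in at about 32 s; the hand-in returned no verdict.

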